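# Regrip a guide pin in the inclined V-rest and load it into the checking cradle

### The job

Take the guide pin with the red band out of the rack by its head and set it down in the inclined V-rest, foot against the rest's stop, and let go of it there. Then take it again across its middle, lift it out and lay it level in both V's of the low checking cradle, pushed along until its plain foot touches the cradle's end stop, and let go. Leave the pin with the blue band in the rack and do not disturb the round tin, the timer or the marker pen.

Things in the scene. Friction and masses are not known exactly. Their poses are not given: they have to be found in the camera images.
- pin_red_mid (a point): Centre of the guide pin with the red band: a plain steel rod, 16 mm diameter, 170 mm long, about 0.22 kg. It starts upright in a bore of the rack, 110 mm of it standing out. Its z axis runs along the pin from the plain foot to the head (the end with the red band).
- pin_red_foot (a point): Centre of the red-banded pin's plain foot face (85 mm from its centre, at its own -z end).
- pin_red_head (a point): Centre of the red-banded pin's head face (85 mm from its centre, at its own +z end).
- pin_blue_mid (a point): Centre of the other pin, the same but with a blue band; it stands in the rack's other bore, 60 mm from the red one, and stays there.
- rack: Fixed black rack block 60 x 120 x 70 mm (x, y, z), origin at the centre of its underside; two upright bores of 19 mm, 60 mm deep, 30 mm either side of its centre along its y axis. Either pin may be in either bore.
- rest: Fixed grey inclined V-rest, base 180 x 80 x 12 mm, origin at the centre of its underside. Its groove lies in its own x-z plane and climbs at 45 degrees towards its +x: a pin in it points, foot low to head high, along (0.707, 0, 0.707) of its frame; the groove opens upward, towards (-0.707, 0, 0.707).
- rest_seat (a point): Where the pin's foot centre rests in the inclined rest, on the stop, 42 mm above the table; axes as rest. Along the groove from here: lower 90 degree V from 5 to 45 mm, gap for the fingers from 45 to 107 mm, upper V from 107 to 130 mm, then the head stands free. The V's are 48 mm wide, cheeks 4 mm above the pin's axis; in the gap the 40 mm wide backbone is 30 mm below the axis. A pin left short of the stop may stick there.
- rest_top (a point): Where the centre of the pin's head face is when the pin rests in the inclined V-rest against its stop (170 mm up the groove).
- cradle: Fixed low checking cradle with two blue V supports, base 205 x 70 x 12 mm, origin under the middle of the lying pin. The level groove runs along its x axis, pin axis 62 mm above the table. The dark end stop, 76 mm high, has its face at x = -85 mm; a loaded pin has its foot there and its head towards +x.
- cradle_seat (a point): Where the pin's foot centre belongs, on the stop's face and the groove's axis, 62 mm above the table; axes as cradle. Along +x from here: 90 degree V supports (48 mm wide, cheeks 4 mm above the pin's axis) from 15 to 40 mm and from 125 to 150 mm; between them only the base, 12 mm high.
- tin: Loose round tin of screws, 64 mm diameter, 25 mm high; a bystander, origin at the centre of its underside.
- timer: Loose grey timer, 50 x 62 x 19 mm; a bystander, origin at the centre of its underside.
- marker: Loose black marker pen, 14 x 135 x 16 mm, lying; a bystander, origin at the centre of its underside.
Not all that is in view belongs to the job. What is shaped like the part that bears pin_red_mid but green or pink is not meant.

How it is judged (in metres and radians):
On the way, in this order (a step that is already met when the one before it is completed fails the run):
1. the red-banded pin lies in the inclined V-rest with its foot at the stop (foot within 6 mm, head within 8 mm of their seats), let go and at rest (distance between pin_red_foot and rest_seat below 0.006 m and distance between pin_red_head and rest_top below 0.008 m and contact force between the fingers and pin_red below 0.1 N and linear speed of pin_red below 0.02 m/s), for 0.2 s.
2. the pin is gripped across its middle (grasp point within 40 mm of its centre) and lifted clear of the rest (contact force between the fingers and pin_red above 1 N and distance between the grasp point and pin_red_mid below 0.04 m and contact force between pin_red and rest below 0.1 N and distance between pin_red_foot and rest_seat above 0.03 m), for 0.2 s.
At the end, for the whole second after the job is handed in: The red-banded pin lies still in both V's of the checking cradle, its foot centre within 3 mm of the seat at the stop along, across and in height, its head towards the cradle's +x and within 4 mm of the groove axis across and in height; the blue-banded pin stands in the rack (x of pin_red_foot in the frame of cradle_seat between -0.003 and 0.003 m and y of pin_red_foot in the frame of cradle_seat between -0.003 and 0.003 m and z of pin_red_foot in the frame of cradle_seat between -0.003 and 0.003 m and y of pin_red_head in the frame of cradle_seat between -0.004 and 0.004 m and z of pin_red_head in the frame of cradle_seat between -0.004 and 0.004 m and x of pin_red_head in the frame of cradle_seat above 0.16 m and linear speed of pin_red below 0.01 m/s and horizontal distance between pin_blue_mid and rack below 0.045 m and angle between pin_blue_mid's own z axis and vertical below 0.12 rad and height (world z) of pin_blue_mid below 0.1 m); the robot touches nothing.
It fails at once if the blue-banded pin is pulled up or knocked (its centre moved by more than 15 mm) (distance of pin_blue_mid from where it was at the start of the episode above 0.015 m).
It fails at once if the tin, the timer or the marker pen is moved by more than 20 mm (distance of any of tin, timer, marker from where it was at the start of the episode above 0.02 m).
It also fails if it takes over 61 s, if anything falls off the work surface, if the arm or the gripper's body presses on something with over 40 N, if the wrist force passes 120 N, or if a joint passes its speed limit or range.

### The arm

A 6-joint arm with a two-finger parallel gripper is mounted at the origin on a cart in front of the work surface, level with it; the furniture and walls round the work are solid. World frame = base frame: x ahead of the robot, y to its left, z up, the work surface at z = 0. Lengths are in mm, angles in rad, forces in N, time in s.
With the tool pointing down it reaches from about 275 to 1000 mm from the base axis. Payload 8.4 kg.
Tool frame: the origin (TCP) lies where the fingers leave the gripper's body, on its centre line; the fingertips stand 73 mm ahead of it and the grasp point (between the pads) lies 54 mm ahead of it (grip_point_offset is the distance from the TCP to the grasp point, in mm); z points along the fingers, y is the direction in which the jaws open and shut (so a half turn about z gives the same grasp; the last joint's range is limited). The gripper opens to 85 mm and grips with 20 to 120 N. Pads are 22 mm wide; open, the fingers measure 114 mm over their backs; the gripper's body (76 mm by 85 mm) begins 54 mm behind the grasp point. The pads swing forward as they close: fully open they stand 13 mm farther back than shut.
Start: joints at [-1.128, 0.353, 1.633, -0, 1.155, -0.002], TCP at [268.922, -564.189, 303.881] pointing down, gripper open.
Joint ranges: [-2.63, 2.63], [-0.92, 2.1], [0.06, 2.66], [-1.3, 4.44], [0, 2.69], [-3.02, 3.02]. Speed limits (rad/s): [2.22, 2.22, 2.79, 3.14, 3.14, 3.14].

### API

Orientations are given as [roll, pitch, yaw] about the fixed x, y, z axes, in that order (R = Rz(yaw) Ry(pitch) Rx(roll)).
In Python, from rig import sense, grab_frame, sign_off, grip_point_offset gives the robot as it stands. The module is installed in compiled form; this text tells all that it offers.
- The arm moves only by the tool drive_tool, never from a script. Its argument "targets" is one flat list of numbers, 7 for each row, row after row: the shift along the tool's x, y, z in m, then the turn, a rotation vector about the tool's x, y, z in rad, then the opening, from 0 (shut) to 1 (fully open). In form: [tx, ty, tz, wx, wy, wz, grip, tx, ty, tz, wx, wy, wz, grip, ...]. A call has 1 to 12 rows; each row is the pose to reach, as a shift and turn from the pose commanded when the call began, along the tool's axes at that moment; what a row does not reach only later rows make up. A row lasts 1/12 s, in which the tool goes at most 41.7 mm and 7.16 degrees, less where a joint would pass 70% of its speed; a pose out of reach is approached as far as the arm can. A call with a gripper value outside its range is refused whole. The fingers move at their own pace and stop on an object; "force" is the grip in N (left out, the last holds). Time passes only in rows, so rows that repeat a pose let the fingers close. It gives the time, the measured TCP pose, the force and the opening at its end, in the units of the state.
- sense(): the state, without advancing time (a new reading comes with each control period).
- grab_frame(name): name is "side" or "top" or "wrist"; returns a dict with "color" (420x560x3 uint8, blue, green, red), "vertical_fov" (degrees; the focal length in pixels is half the picture's height over the tangent of half this angle, whatever the lens; pixels are square), "cx", "cy" (the principal point, pixels), "world_from_camera" (4x4, takes a point from camera to world coordinates). Camera axes: x right, y down, z forward; pixel columns grow to the right and rows downward; lengths in mm; the calibration is good to about 2 mm. A picture is of the moment at which its call begins. There is no depth.
- sign_off(): hands the job in, once; it reports no verdict.
The state is a dict: "clock": time; "qpos": joint angles; "qvel": joint speeds; "joint_efforts": joint torques, N m; "eef_pos": TCP position; "tcp_rot": TCP orientation; "contact_force": force on the tool from outside, world axes, zero at the start; "wrist_torque": the same for the moment, N m; "opening": opening from 0.0 (shut) to 1.0 (fully open).
Only numpy, scipy, OpenCV 4.12 (cv2) and the standard library are available. Lean on these libraries where they do the work, as an engineer would, in place of code of your own. Each camera call takes 0.05 s, during which the arm holds its last target. There are 200 camera calls.

## Working session

There is one attempt and no reset: what is moved stays moved. The work goes in short steps, Python scripts to look and compute and a tool call to move; the robot and the scene stay as the last step left them, time stands still between calls to the robot, and variables do not carry over. Pictures are saved under pics/ and viewed, about 8 in all and at most 12, crops included, and the job is handed in when it is done.

Besides the shell and the picture viewer there is one more tool, called after "Emit:" as name(argument=value, ...) on one line, values as JSON. drive_tool: Moves the arm, as the interface text tells. Its arguments: {"type":"object","properties":{"targets":{"type":"array"},"force":{"type":"number"}},"required":["targets"]}

```bash
mkdir -p pics && ls && cat > h.py <<'E'
import numpy as np, cv2
from rig import *
from scipy.spatial.transform import Rotation as R
def snap(n,f,crop=None,s=1):
    d=grab_frame(n); np.savez('pics/'+f+'.npz',**{k:v for k,v in d.items()})
    im=d['color']
    if crop: im=im[crop[1]:crop[3],crop[0]:crop[2]]
    cv2.imwrite('pics/'+f+'.png',cv2.resize(im,None,fx=s,fy=s,interpolation=cv2.INTER_CUBIC))
    return d
def cam(f):
    d=np.load('pics/'+f+'.npz'); H=d['color'].shape[0]
    return d, H/2/np.tan(np.radians(float(d['vertical_fov']))/2), np.array(d['world_from_camera'])
def ray(f,u,v):
    d,fl,T=cam(f); r=T[:3,:3]@np.array([(u-d['cx'])/fl,(v-d['cy'])/fl,1]); return T[:3,3],r
def onz(f,u,v,z):
    o,r=ray(f,u,v); return o+r*(z-o[2])/r[2]
def tri(obs):
    A=np.zeros((3,3));b=np.zeros(3)
    for f,u,v in obs:
        o,r=ray(f,u,v); r=r/np.linalg.norm(r); P=np.eye(3)-np.outer(r,r); A+=P;b+=P@o
    return np.linalg.solve(A,b)
def proj(f,p):
    d,fl,T=cam(f); c=T[:3,:3].T@(np.array(p)-T[:3,3]); return c[0]/c[2]*fl+d['cx'],c[1]/c[2]*fl+d['cy']
E
python3 - <<'E'
from h import *
for n in('top','side','wrist'):
    d=snap(n,n+'0'); print(n,d['vertical_fov'],d['cx'],d['cy'],np.round(d['world_from_camera'],3).tolist())
a=[cv2.imread(f'pics/{n}0.png') for n in('top','side')]
cv2.imwrite('pics/a.png',cv2.resize(a[0],(800,600)));cv2.imwrite('pics/b.png',cv2.resize(a[1],(800,600)))
print(sense(),grip_point_offset)
E
```

```text
pics
top 56.76719501935938 276.4853575476305 208.63290704488597 [[0.008, -0.991, 0.137, 389.396], [-1.0, -0.01, -0.014, 76.867], [0.016, -0.137, -0.99, 1090.865], [0.0, 0.0, 0.0, 1.0]]
side 55.126248674487606 281.4468925692929 210.08383391343136 [[-1.0, -0.012, 0.028, 484.69], [-0.029, 0.607, -0.794, 831.855], [-0.007, -0.794, -0.607, 705.877], [0.0, 0.0, 0.0, 1.0]]
wrist 71.37219394417049 282.74769942502957 206.67643312299734 [[0.431, -0.857, -0.282, 341.947], [-0.902, -0.41, -0.133, -529.453], [-0.001, 0.312, -0.95, 371.928], [0.0, 0.0, 0.0, 1.0]]
{'clock': 0.15, 'qpos': array([-1.12838805e+00,  3.53506869e-01,  1.63394535e+00, -4.92121947e-06,
        1.15522117e+00, -2.39191323e-03]), 'qvel': array([ 0.00143774, -0.00054516, -0.00134428,  0.00077959, -0.00039199,
        0.00029691]), 'joint_efforts': array([-1.25601769e-04, -6.05637288e+01, -3.42339599e+01, -8.61563399e-05,
        6.13099983e-03,  1.46274306e-05]), 'eef_pos': array([ 268.8055619 , -563.92758682,  303.33066309]), 'tcp_rot': array([-3.14051191e+00,  1.91515746e-06,  4.44802181e-01]), 'contact_force': array([-0.72610898, -0.53029659,  0.20251932]), 'wrist_torque': array([ 0.02001057,  0.02049492, -0.00771267]), 'opening': 0.9985463745254722} 53.900000000000006
```

View pics/a.png

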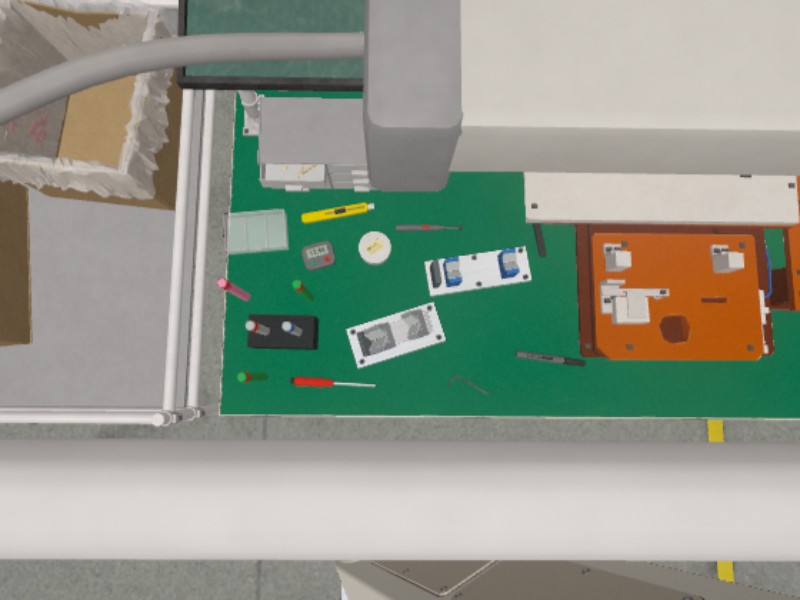

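View pics/b.png

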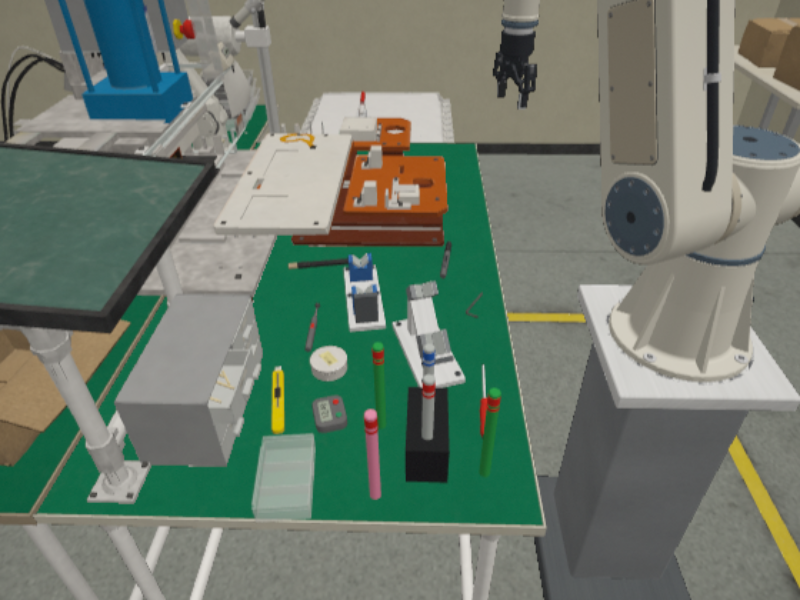

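```bash
python3 - <<'E'
import cv2
a=cv2.imread('pics/top0.png')[155:275,160:380];cv2.imwrite('pics/c.png',cv2.resize(a,None,fx=3.6,fy=3.6,interpolation=cv2.INTER_CUBIC))
a=cv2.imread('pics/side0.png')[170:340,220:345];cv2.imwrite('pics/d.png',cv2.resize(a,None,fx=3.5,fy=3.5,interpolation=cv2.INTER_CUBIC))
E
```

```text
(no output)
```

View pics/c.png

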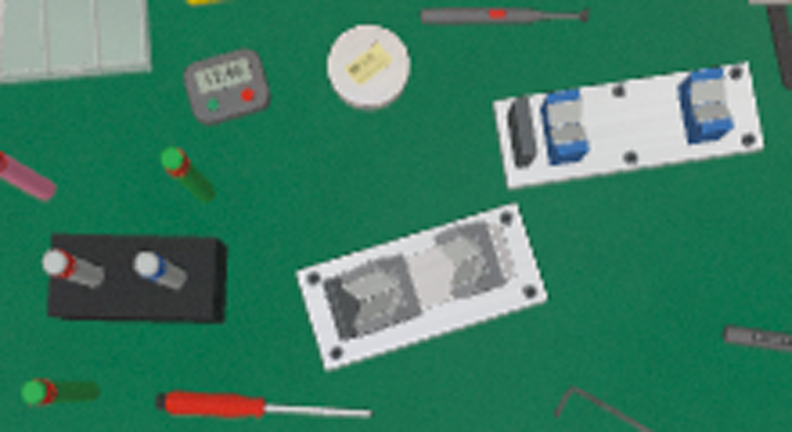

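View pics/d.png

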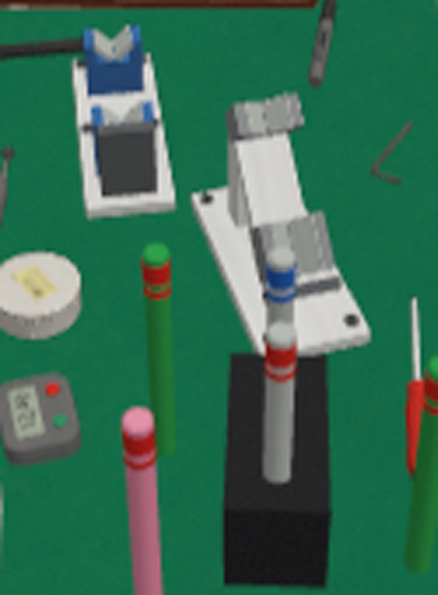

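```bash
cat > m.py <<'E'
from h import *
t=lambda x,y:(160+(x+.5)/3.6-.5,155+(y+.5)/3.6-.5)
s=lambda x,y:(220+(x+.5)/3.5-.5,170+(y+.5)/3.5-.5)
def fit(name,pts,view,f,z,L,W):
    # pts order: model corners
    M=np.array([[-L/2,W/2],[L/2,W/2],[L/2,-W/2],[-L/2,-W/2]])
    P=np.array([onz(view,*f(*p),z)[:2] for p in pts])
    c=P.mean(0);Q=P-c
    th=np.arctan2((M[:,0]*Q[:,1]-M[:,1]*Q[:,0]).sum(),(M*Q).sum())
    r=np.array([[np.cos(th),-np.sin(th)],[np.sin(th),np.cos(th)]])
    print(name,view,np.round(c,1),'yaw',round(th,4),'res',np.round(P-c-M@r.T,1).tolist())
if __name__=='__main__':
    # +x image right(-y world), +y of fixture is then world +x = image up
    fit('rest',[(298,270),(518,205),(547,297),(327,370)],'top0',t,12,180,80)
    fit('cradle',[(494,102),(748,64),(764,147),(509,188)],'top0',t,12,205,70)
    fit('rack',[(51,233),(219,237),(216,322),(48,315)],'top0',t,70,120,60)
    # side: rest corners: image left=+x
    fit('rest',[(264,352),(193,199),(308,180),(370,335)],'side0',s,12,180,80) if 0 else None
    for n,a in (('cradleFL',(88,213)),('cradleFR',(174,203)),('cradleBL',(73,62)),('restL',(193,197)),('restR',(370,336))):
        print(n,np.round(onz('side0',*s(*a),12),1))
    for n,a,b in (('red',(57,263),(281,334)),('blue',(150,264),(281,258))):
        p=tri([('top0',*t(*a)),('side0',*s(*b))]);print(n,p.round(1),onz('top0',*t(*a),180).round(1),onz('side0',*s(*b),180).round(1))
E
python3 m.py
```

```text
rest top0 [468.   58.8] yaw -1.2601 res [[0.3, -1.4], [-2.5, -0.1], [2.2, 2.1], [0.0, -0.6]]
cradle top0 [ 595.3 -102.3] yaw -1.4046 res [[-0.3, -0.6], [-1.4, 0.4], [1.1, 1.0], [0.5, -0.7]]
rack top0 [468.2 270.6] yaw -1.59 res [[0.2, 1.9], [0.7, -0.7], [-1.3, -1.4], [0.4, 0.3]]
cradleFL [611.3  16.4  12. ]
cradleFR [546.5   3.2  12. ]
cradleBL [ 645.4 -187.4   12. ]
restL [532.2  -4.3  12. ]
restR [404.3 142.4  12. ]
red [469.3 301.5 172.4] [468.1 299.7 180. ] [470.  308.9 180. ]
blue [469.  240.8 171.6] [468.  239.3 180. ] [469.6 250.  180. ]
```

```bash
cat >> h.py <<'E'
def pose():
    s=sense(); return np.array(s['eef_pos']),R.from_euler('xyz',s['tcp_rot'])
def rel(p,Rt,frm=None):
    "shift (m) and rotvec in current tool frame to reach TCP p (mm), rotation Rt"
    p0,R0=frm or pose()
    w=(R0.inv()*Rt).as_rotvec()
    return np.round(np.r_[R0.inv().apply(np.array(p)-p0)/1000,w],4).tolist()
def rot(z,y):
    z=np.array(z,float);z/=np.linalg.norm(z);y=np.array(y,float);y-=z*(y@z);y/=np.linalg.norm(y)
    return R.from_matrix(np.c_[np.cross(y,z),y,z])
E
python3 - <<'E'
from h import *
print(rel([480,60,340],rot([0,0,-1],[1,0,0])))
E
```

```text
[0.4591, -0.4724, -0.0362, -0.001, -0.0006, -1.126]
```

Emit:
drive_tool(targets=[0.459,-0.472,-0.036,0,0,-1.126,1,0.459,-0.472,-0.036,0,0,-1.126,1,0.459,-0.472,-0.036,0,0,-1.126,1,0.459,-0.472,-0.036,0,0,-1.126,1,0.459,-0.472,-0.036,0,0,-1.126,1,0.459,-0.472,-0.036,0,0,-1.126,1,0.459,-0.472,-0.036,0,0,-1.126,1,0.459,-0.472,-0.036,0,0,-1.126,1,0.459,-0.472,-0.036,0,0,-1.126,1,0.459,-0.472,-0.036,0,0,-1.126,1,0.459,-0.472,-0.036,0,0,-1.126,1,0.459,-0.472,-0.036,0,0,-1.126,1])

```text
clock: 1.15
eef_pos: [429.1, -89.3, 331.4]
tcp_rot: [3.141, 0.0, 1.571]
contact_force: [0.8, -0.8, 0.4]
opening: 1.001
```

```bash
python3 - <<'E'
from h import *
print(pose()[0],sense()['qpos'],rel([480,60,340],rot([0,0,-1],[1,0,0])))
E
```

```text
[429.11912838 -89.30285049 331.39922111] [-2.08603488e-01  2.46949310e-02  1.97891343e+00  4.39789986e-06
  1.13761991e+00 -2.08510250e-01] [0.1493, 0.0509, -0.0086, 0.0004, 0.0001, -0.0001]
```

Emit:
drive_tool(targets=[0.149,0.051,-0.008,0,0,0,1,0.149,0.051,-0.008,0,0,0,1,0.149,0.051,-0.008,0,0,0,1,0.149,0.051,-0.008,0,0,0,1,0.149,0.051,-0.008,0,0,0,1,0.149,0.051,-0.008,0,0,0,1])

```text
clock: 1.65
eef_pos: [480.2, 59.1, 338.9]
tcp_rot: [-3.141, 0.0, 1.574]
contact_force: [-0.2, -0.7, -0.3]
opening: 1.0
```

```bash
python3 - <<'E'
from h import *
d=snap('wrist','w1',None,1.42); print(pose()[0],sense()['qpos'],d['world_from_camera'])
E
```

```text
[479.81241891  57.98760097 338.83390079] [ 1.17375417e-01  9.43474178e-02  1.88634544e+00 -4.04894051e-04
  1.16185381e+00  1.15620176e-01] [[ 9.99991738e-01  3.94803173e-03  9.68116013e-04  4.80897016e+02]
 [ 4.05297926e-03 -9.50046889e-01 -3.12080891e-01  1.39234019e+02]
 [-3.12349653e-04  3.12082236e-01 -9.50055041e-01  4.07618696e+02]
 [ 0.00000000e+00  0.00000000e+00  0.00000000e+00  1.00000000e+00]]
```

View pics/w1.png

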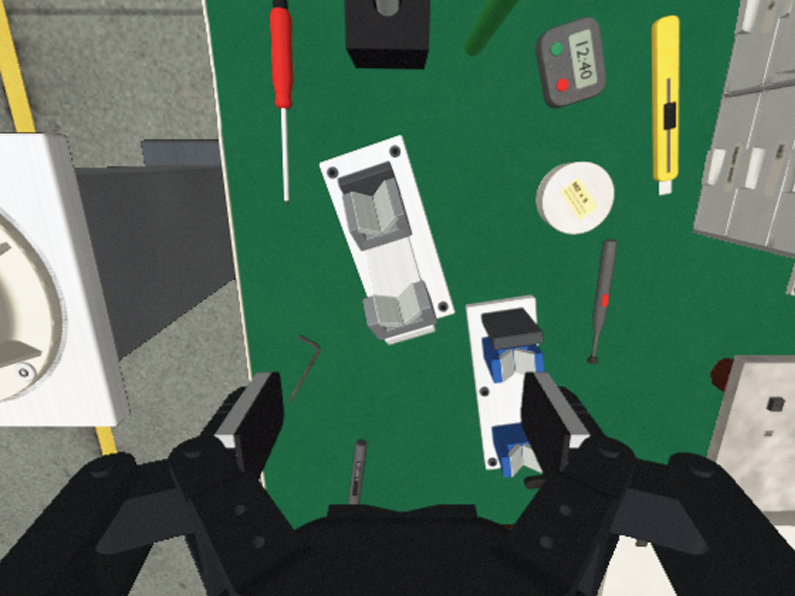

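```bash
python3 - <<'E'
import cv2,numpy as np
a=np.load('pics/w1.npz')['color'][90:240,220:385];cv2.imwrite('pics/e.png',cv2.resize(a,None,fx=4,fy=4,interpolation=cv2.INTER_CUBIC))
E
```

```text
(no output)
```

View pics/e.png

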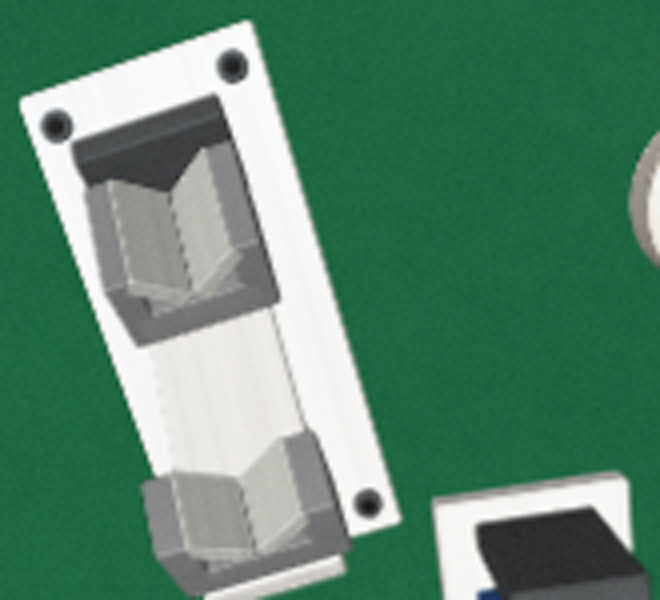

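```bash
cat > fit.py <<'E'
from h import *
from scipy.optimize import least_squares
e=lambda x,y:(220+(x+.5)/4-.5,90+(y+.5)/4-.5)
P=[('b',-90,40,(250,20)),('b',-90,-40,(20,100)),('b',90,40,(400,520)),
('v',5,0,(168,192)),('v',45,0,(187,291)),('v',107,0,(241,477)),('v',130,0,(253,554)),
('c',5,-15.3,(108,181)),('c',5,15.3,(205,150)),('c',45,15.3,(237,250)),('c',45,-15.3,(125,282)),('c',107,-15.3,(172,474)),('c',107,15.3,(285,438)),
('c',107,-24,(143,485)),('c',107,24,(312,430)),('c',45,24,(257,247))]
def model(q):
    x,y,th,xs=q;o=[]
    for k,a,b,_ in P:
        if k=='b': l=(a,b,12)
        else:
            h=-11.3 if k=='v' else 4
            l=(xs+.7071*(a-h),b,42+.7071*(a+h))
        o.append(proj('w1',R.from_euler('z',th).apply(l)+[x,y,0]))
    return np.array(o)
uv=np.array([e(*p[3]) for p in P])
r=least_squares(lambda q:(model(q)-uv).ravel(),[468,59,-1.26,-75],loss='soft_l1')
print(r.x.round(3));print((r.fun.reshape(-1,2)).round(1).tolist())
E
python3 fit.py
```

```text
[470.047  61.016  -1.256 -59.447]
[[0.2, -0.4], [-1.3, -0.1], [0.8, 1.3], [0.3, 0.7], [1.8, 1.6], [-0.5, 0.8], [1.1, 0.6], [-0.3, -0.6], [-0.3, -0.9], [-1.3, 0.2], [1.0, 0.5], [-0.7, -0.3], [-0.7, 0.1], [-1.4, -0.6], [0.6, -0.4], [1.1, -1.4]]
```

Emit:
drive_tool(targets=[0.243,-0.01,0.039,0,0,0,1,0.243,-0.01,0.039,0,0,0,1,0.243,-0.01,0.039,0,0,0,1,0.243,-0.01,0.039,0,0,0,1,0.243,-0.01,0.039,0,0,0,1,0.243,-0.01,0.039,0,0,0,1,0.243,-0.01,0.039,0,0,0,1,0.243,-0.01,0.039,0,0,0,1,0.243,-0.01,0.039,0,0,0,1])

```text
clock: 2.45
eef_pos: [470.1, 299.2, 299.9]
tcp_rot: [-3.141, 0.001, 1.57]
contact_force: [0.3, -0.2, -0.1]
opening: 1.005
```

```bash
python3 - <<'E'
from h import *
d=snap('wrist','w2',None,1.42); print(pose()[0],rel([470,301.5,219],rot([0,0,-1],[1,0,0])))
for p in ([470,301.5,180],[470,241.5,180]): print(np.array(proj('w2',p))*1.42)
E
```

```text
[470.31029851 298.87022336 300.15617858] [0.0027, -0.0003, 0.0812, -0.0003, 0.0008, -0.0015]
[399.34994872 323.93442432]
[399.5328558  427.85151064]
```

View pics/w2.png

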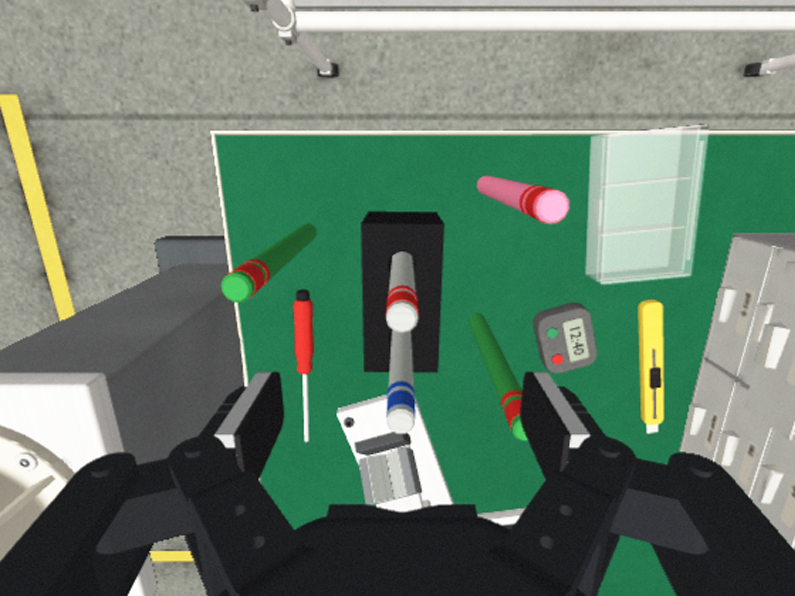

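Emit:
drive_tool(targets=[0.005,0.0005,0,0,0,0,1,0.005,0.0005,0.04,0,0,0,1,0.005,0.0005,0.081,0,0,0,1,0.005,0.0005,0.081,0,0,0,1,0.005,0.0005,0.081,0,0,0,1,0.005,0.0005,0.081,0,0,0,0,0.005,0.0005,0.081,0,0,0,0,0.005,0.0005,0.081,0,0,0,0,0.005,0.0005,0.081,0,0,0,0,0.005,0.0005,0.081,0,0,0,0,0.005,0.0005,0.081,0,0,0,0,0.005,0.0005,0.081,0,0,0,0], force=60)

```text
clock: 3.5
eef_pos: [470.9, 306.0, 220.1]
tcp_rot: [3.141, -0.001, 1.571]
contact_force: [-1.6, -1.0, 6.9]
opening: 0.165
```

```bash
python3 - <<'E'
from h import *
d=snap('wrist','w3',None,1); s=sense();print(s['eef_pos'],s['contact_force'],s['opening'],s['wrist_torque'])
E
```

```text
[470.89855711 305.98806437 220.1364082 ] [-2.09541127 -0.66420052  5.72982276] 0.16660078385183866 [-0.04471643  0.27882284 -0.04864076]
```

Emit:
drive_tool(targets=[0,0,-0.02,0,0,0,0,0,0,-0.05,0,0,0,0,0,0,-0.09,0,0,0,0,0,0,-0.13,0,0,0,0,0,0,-0.17,0,0,0,0,0,0,-0.21,0,0,0,0,0,0,-0.21,0,0,0,0,0,0,-0.21,0,0,0,0])

```text
clock: 4.22
eef_pos: [471.1, 306.1, 431.7]
tcp_rot: [3.138, -0.003, 1.571]
contact_force: [0.3, -0.9, -1.8]
opening: 0.172
```

```bash
cat >> h.py <<'E'
TH=-1.256; EX=np.array([np.cos(TH),np.sin(TH),0]); EY=np.array([-np.sin(TH),np.cos(TH),0]); Z=np.array([0,0,1.])
SEAT=np.array([470.05,61.0,42])-59.45*EX
U=(EX+Z)/2**.5; N=(-EX+Z)/2**.5
def rest1(du,dn,g=156): return SEAT+U*(g+53.9+du)+N*dn, rot(-U,EY)
E
python3 - <<'E'
from h import *
s=sense();print(s['eef_pos'],s['contact_force'],s['opening'],s['qpos'].round(2))
p,r=rest1(50,90);print(p,rel(p,r))
d=snap('side','s3',None,1.42)
E
```

```text
[471.12147361 306.05765844 431.67349749] [ 0.33416338 -0.94335208 -1.75500768] 0.17248400237179057 [ 0.57  0.15  1.61 -0.    1.37  0.57]
[488.84021655   3.29477152 289.41666274] [-0.3031, 0.0171, 0.1415, 0.1278, 0.7768, -0.2965]
```

View pics/s3.png

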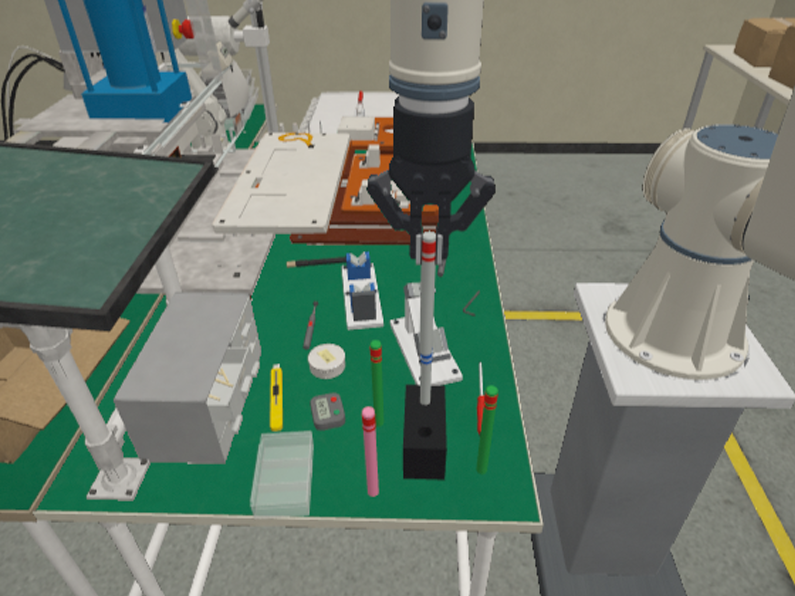

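Emit:
drive_tool(targets=[-0.04,0,0,0,0,0,0,-0.08,0.005,0,0,0,0,0,-0.12,0.01,0,0,0,0,0,-0.16,0.01,0,0,0,0,0,-0.2,0.015,0.02,0.02,0.12,-0.05,0,-0.24,0.017,0.05,0.04,0.24,-0.09,0,-0.27,0.017,0.08,0.06,0.36,-0.14,0,-0.303,0.017,0.11,0.08,0.48,-0.18,0,-0.303,0.017,0.141,0.1,0.6,-0.23,0,-0.303,0.017,0.141,0.12,0.7,-0.27,0,-0.303,0.017,0.141,0.128,0.777,-0.297,0,-0.303,0.017,0.141,0.128,0.777,-0.297,0])

```text
clock: 5.27
eef_pos: [486.2, 1.3, 284.2]
tcp_rot: [-3.126, -0.794, 1.873]
contact_force: [0.4, -0.0, -2.0]
opening: 0.167
```

```bash
python3 - <<'E'
from h import *
s=sense();print(s['eef_pos'],s['contact_force'],s['opening'],s['qpos'].round(2))
p,r=rest1(10,25);print(p,rel(p,r))
d=snap('side','s4',(200,130,400,280),4)
for q in (156,0,-14): print((np.array(proj('s4',pose()[0]+(53.9+156-q)*pose()[1].as_matrix()[:,2]))-[200,130])*4)
E
```

```text
[486.18443026   1.34258732 284.16926329] [ 0.35196868 -0.04251406 -1.97103269] 0.1674641891051598 [-0.32  0.39  1.83  0.61  1.49 -0.86]
[494.31362632 -13.51420779 215.17045071] [-0.0608, 0.0039, 0.0365, -0.0065, -0.0087, -0.0085]
[390.84345231 112.36311056]
[451.53608691 381.78248505]
[457.1009422  406.48531498]
```

View pics/s4.png

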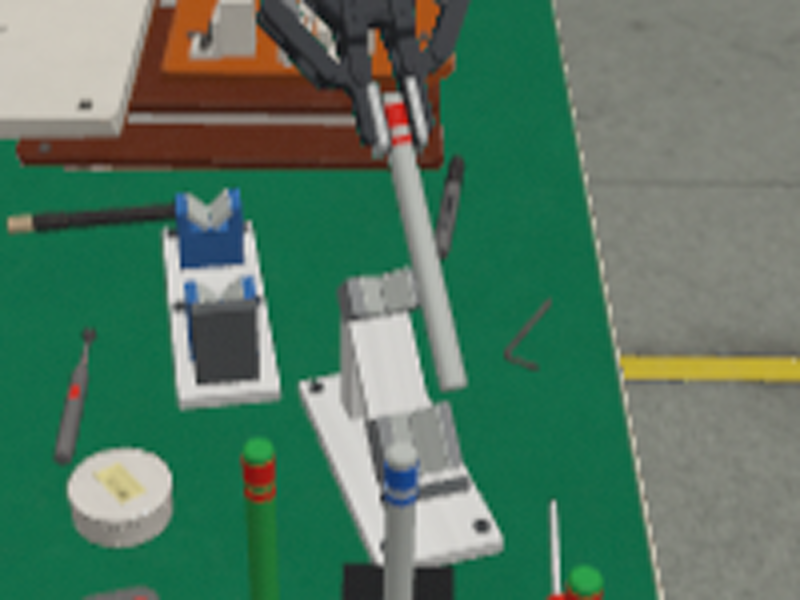

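Emit:
drive_tool(targets=[-0.03,0.003,0.015,-0.006,-0.009,-0.008,0,-0.061,0.004,0.036,-0.006,-0.009,-0.008,0,-0.061,0.004,0.036,-0.006,-0.009,-0.008,0,-0.061,0.004,0.036,-0.006,-0.009,-0.008,0,-0.061,0.004,0.036,-0.006,-0.009,-0.008,0])

```text
clock: 5.73
eef_pos: [496.8, -12.2, 221.2]
tcp_rot: [3.134, -0.774, 1.893]
contact_force: [-0.3, 0.8, -1.9]
opening: 0.173
```

```bash
python3 - <<'E'
from h import *
s=sense();print(s['eef_pos'],s['contact_force'])
p,r=rest1(10,0);print(p,rel(p,r)); p,r=rest1(0,0);print(rel(p,r))
d=snap('side','s5',(270,190,370,275),8)
T=pose();M=T[1].as_matrix()
for f in ((T[0]+209.9*M[:,2]),SEAT,SEAT+N*-11.3+U*5,SEAT+N*-11.3+U*107,SEAT+N*4+U*45-EY*15.3): print((np.array(proj('s5',f))-[270,190])*8)
E
```

```text
[496.79071735 -12.18729651 221.15513558] [-0.25752424  0.84057839 -1.8960239 ]
[499.78703608 -30.3231871  197.49278118] [-0.0295, -0.0029, 0.0042, 0.0021, 0.0113, 0.0055]
[-0.0294, -0.003, 0.0142, 0.0021, 0.0113, 0.0055]
[288.14101927 421.62203068]
[286.54893353 472.6575844 ]
[273.71955558 458.62749691]
[204.15024551 133.39431406]
[306.40231652 315.65992155]
```

View pics/s5.png

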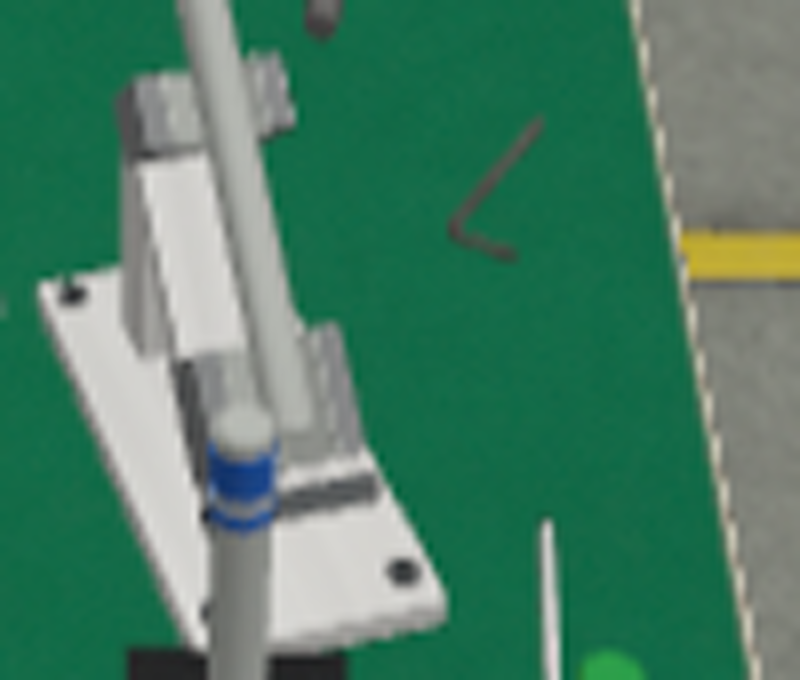

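Emit:
drive_tool(targets=[-0.014,0,0,0,0,0,0,-0.014,0,0,0,0,0,0,-0.014,0,0,0,0,0,0,-0.014,0,0,0,0,0,0])

```text
clock: 6.12
eef_pos: [499.9, -22.7, 210.2]
tcp_rot: [3.134, -0.775, 1.893]
contact_force: [-0.7, 0.7, -1.4]
opening: 0.167
```

```bash
python3 - <<'E'
from h import *
s=sense();print(s['eef_pos'],s['contact_force'])
p,r=rest1(10,0);print(p,rel(p,r))
E
```

```text
[499.91682122 -22.69324758 210.20687569] [-0.68366533  0.70533075 -1.39627712]
[499.78703608 -30.3231871  197.49278118] [-0.014, -0.0026, 0.004, 0.0029, 0.0103, 0.005]
```

Emit:
drive_tool(targets=[-0.005,-0.0025,0,0.003,0.01,0.005,0,-0.01,-0.0025,0,0.003,0.01,0.005,0,-0.01,-0.0025,0,0.003,0.01,0.005,0,-0.01,-0.0025,0,0.003,0.01,0.005,0,-0.01,-0.0025,0,0.003,0.01,0.005,0])

```text
clock: 6.53
eef_pos: [499.6, -30.2, 202.6]
tcp_rot: [-3.141, -0.785, 1.885]
contact_force: [-1.0, -0.2, -2.1]
opening: 0.171
```

```bash
python3 - <<'E'
from h import *
s=sense();print(s['eef_pos'],s['contact_force'],s['wrist_torque'])
p,r=rest1(10,0);print(p,rel(p,r))
E
```

```text
[499.6399178  -30.21119628 202.59594817] [-0.95313694 -0.22952486 -2.0885415 ] [-0.63662609 -0.18819311  0.0007012 ]
[499.78703608 -30.3231871  197.49278118] [-0.0037, 0.0001, 0.0035, -0.0007, -0.0001, -0.0004]
```

Emit:
drive_tool(targets=[-0.001,0,0,0,0,0,0,-0.002,0,0,0,0,0,0,-0.003,0,0,0,0,0,0,-0.003,0,0,0,0,0,0,-0.003,0,0,0,0,0,0])

```text
clock: 6.95
eef_pos: [499.8, -31.3, 201.4]
tcp_rot: [-3.14, -0.788, 1.886]
contact_force: [-3.0, 4.0, 6.6]
opening: 0.168
```

```bash
cat > st.py <<'E'
from h import *
s=sense();F=np.array(s['contact_force']);print(s['clock'],s['eef_pos'].round(1),'F',F.round(1),'Fn',(F@N).round(1),'Fu',(F@U).round(1),'Fy',(F@EY).round(1),s['wrist_torque'].round(2),s['opening'])
d=s['eef_pos']-SEAT;print('u',d@U-53.9,'n',d@N,'y',d@EY)
E
python3 st.py
```

```text
6.95 [499.8 -31.3 201.4] F [-3.   4.   6.6] Fn 8.0 Fu 1.3 Fy -1.6 [0.92 0.62 0.27] 0.16788777619667844
u 169.4105615518217 n 2.064175630467976 y -0.34583570487203147
```

Emit:
drive_tool(targets=[0.0008,0,0.003,0,0,0,0,0.0008,0,0.006,0,0,0,0,0.0008,0,0.008,0,0,0,0,0.0008,0,0.01,0,0,0,0,0.0008,0,0.01,0,0,0,0])

```text
clock: 7.37
eef_pos: [497.4, -24.3, 194.6]
tcp_rot: [-3.14, -0.787, 1.886]
contact_force: [-2.6, 2.3, 3.0]
opening: 0.161
```

```bash
python3 st.py
```

```text
7.3667 [497.4 -24.3 194.6] F [-2.6  2.3  3. ] Fn 4.2 Fu 0.0 Fy -1.8 [0.48 0.45 0.31] 0.16144821922114513
u 159.37983456258382 n 2.530243574468075 y -0.37138845624535655
```

Emit:
drive_tool(targets=[0,0,0.001,0,0,0,0,0,0,0.002,0,0,0,0,0,0,0.003,0,0,0,0,0,0,0.003,0,0,0,0])

```text
clock: 7.7
eef_pos: [496.8, -22.5, 192.6]
tcp_rot: [-3.14, -0.787, 1.886]
contact_force: [-4.0, 0.8, 6.3]
opening: 0.168
```

```bash
python3 st.py
```

```text
7.7 [496.8 -22.5 192.6] F [-4.   0.8  6.3] Fn 5.9 Fu 3.1 Fy -3.5 [0.61 0.52 0.42] 0.16832608844532784
u 156.65446140848513 n 2.494592122111645 y -0.37676785764340653
```

Emit:
drive_tool(targets=[0,0,0.001,0,0,0,0,0,0,0.002,0,0,0,0,0,0,0.002,0,0,0,0])

```text
clock: 7.95
eef_pos: [496.6, -21.5, 191.7]
tcp_rot: [-3.141, -0.787, 1.887]
contact_force: [-4.0, -2.2, 11.2]
opening: 0.169
```

```bash
python3 st.py
```

```text
7.95 [496.6 -21.5 191.7] F [-4.  -2.2 11.2] Fn 7.3 Fu 8.6 Fy -4.5 [0.63 0.88 0.67] 0.16920741989310092
u 155.27480162639267 n 2.5527547779084037 y -0.343144395329618
```

Emit:
drive_tool(targets=[0,0,0.001,0,0,0,0,0,0,0.002,0,0,0,0,0,0,0.002,0,0,0,0])

```text
clock: 8.2
eef_pos: [496.6, -21.4, 191.6]
tcp_rot: [3.14, -0.786, 1.888]
contact_force: [-5.8, -15.4, 25.3]
opening: 0.166
```

```bash
python3 st.py
```

```text
8.2 [496.6 -21.4 191.6] F [ -5.8 -15.4  25.3] Fn 8.8 Fu 27.0 Fy -10.3 [0.72 1.65 1.34] 0.1657336562278661
u 155.1665883898845 n 2.5692953707609902 y -0.2677692278842801
```

Emit:
drive_tool(targets=[0,0,-0.001,0,0,0,0,0,0,-0.001,0,0,0,1,0,0,-0.001,0,0,0,1,0,0,-0.001,0,0,0,1,0,0,-0.001,0,0,0,1,0,0,-0.001,0,0,0,1,0,0,-0.001,0,0,0,1,0,0,-0.001,0,0,0,1,0,0,-0.001,0,0,0,1])

```text
clock: 8.95
eef_pos: [496.6, -20.8, 189.8]
tcp_rot: [-3.141, -0.785, 1.886]
contact_force: [0.3, -0.0, 0.8]
opening: 1.004
```

```bash
python3 st.py
```

```text
8.95 [496.6 -20.8 189.8] F [ 0.3 -0.   0.8] Fn 0.4 Fu 0.6 Fy 0.3 [-0.31 -0.06 -0.02] 1.0044422050069948
u 153.44807474028292 n 1.6794517177973303 y -0.050274750593844716
```

Emit:
drive_tool(targets=[0,0,-0.03,0,0,0,1,0,0,-0.06,0,0,0,1,0,0,-0.09,0,0,0,1,0,0,-0.12,0,0,0,1,0.03,0,-0.15,0,0,0,1,0.06,0,-0.16,0,0,0,1,0.06,0,-0.16,0,0,0,1,0.06,0,-0.16,0,0,0,1])

```text
clock: 9.62
eef_pos: [518.9, -88.0, 346.9]
tcp_rot: [3.139, -0.783, 1.889]
contact_force: [0.1, -0.1, 0.1]
opening: 0.998
```

```bash
cat >> h.py <<'E'
D2=np.sin(np.pi/6)*EX-np.cos(np.pi/6)*Z
def rest2(back,dn=1): return SEAT+85*U+dn*N-D2*(53.9+back), rot(D2,EY)
E
python3 - <<'E'
from h import *
print(pose()[0],sense()['qpos'].round(2)); p,r=rest2(130);print(p,rel(p,r))
E
```

```text
[518.88043123 -87.9881817  346.90266794] [-0.44  0.41  1.64  0.54  1.68 -0.86]
[441.56376292 148.48195183 262.07325494] [0.1165, -0.0003, 0.2356, 0.0022, -1.3066, 0.0012]
```

Emit:
drive_tool(targets=[0,0,0,0,-0.12,0,1,0,0,0.02,0,-0.24,0,1,0.02,0,0.05,0,-0.36,0,1,0.04,0,0.08,0,-0.48,0,1,0.06,0,0.11,0,-0.6,0,1,0.07,0,0.14,0,-0.72,0,1,0.08,0,0.17,0,-0.84,0,1,0.1,0,0.2,0,-0.96,0,1,0.117,0,0.236,0,-1.08,0,1,0.117,0,0.236,0,-1.2,0,1,0.117,0,0.236,0,-1.307,0,1,0.117,0,0.236,0,-1.307,0,1])

```text
clock: 10.62
eef_pos: [439.9, 150.9, 259.4]
tcp_rot: [-3.137, 0.529, 1.894]
contact_force: [-0.9, 0.1, -0.4]
opening: 1.0
```

```bash
python3 - <<'E'
from h import *
print(pose()[0],sense()['qpos'].round(2)); p,r=rest2(0);print(p,rel(p,r))
snap('wrist','w6',None,1.42)
for s in (0,85,170): print((np.array(proj('w6',SEAT+s*U+N))*1.42).round())
E
```

```text
[439.92940612 150.85866247 259.41665225] [ 0.61  0.24  2.   -0.56  1.14  0.59]
[461.68924577  86.6760869  149.48995245] [-0.0031, 0.0008, 0.1291, -0.0002, 0.0052, 0.007]
[402. 159.]
[401. 294.]
[400. 425.]
```

View pics/w6.png

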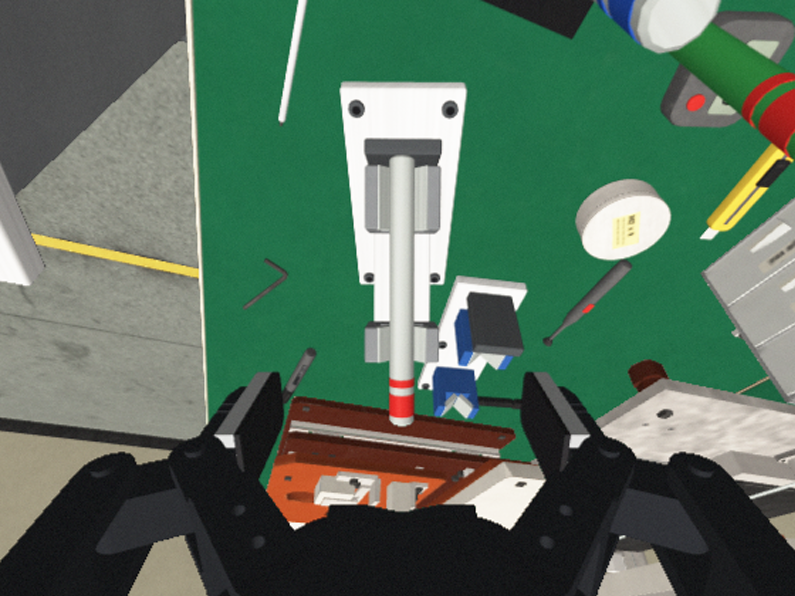

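```bash
python3 - <<'E'
from h import *
T=cam('w6')[2][:3,3]; print(T, T+129*D2, D2)
R0=pose()[1]; print(R0.inv().apply(T-pose()[0]), R0.inv().apply(np.array([470,244,180])-pose()[0]),R0.inv().apply(np.array([470,244,140])-pose()[0]))
g=cam('w6'); print([(np.array(proj('w6',q))*1.42).round() for q in ([470,244,180],[540,240,170],[540,240,150])])
E
```

```text
[407.9993781  250.03431574 278.18685253] [427.97004954 188.70388054 166.46957544] [ 0.15481141 -0.47542973 -0.8660254 ]
[ 80.93906713   0.94976384 -68.79624718] [108.1821672   58.41695915  28.55098212] [128.23923604  58.62797736  63.15834349]
[array([685.,  13.]), array([865., 117.]), array([815.,  85.])]
```

Emit:
drive_tool(targets=[-0.003,0.001,0.03,0,0.005,0.007,1,-0.003,0.001,0.06,0,0.005,0.007,1,-0.003,0.001,0.09,0,0.005,0.007,1,-0.003,0.001,0.11,0,0.005,0.007,1,-0.003,0.001,0.129,0,0.005,0.007,1,-0.003,0.001,0.129,0,0.005,0.007,1,-0.003,0.001,0.129,0,0.005,0.007,1])

```text
clock: 11.25
eef_pos: [462.3, 84.6, 150.4]
tcp_rot: [3.141, 0.515, 1.877]
contact_force: [-0.3, -0.5, -1.6]
opening: 1.0
```

```bash
python3 st.py; python3 - <<'E'
from h import *
p,r=rest2(0);print(p,rel(p,r))
E
```

```text
11.25 [462.3  84.6 150.4] F [-0.3 -0.5 -1.6] Fn -1.4 Fu -0.9 Fy -0.4 [0.21 0.09 0.04] 0.9996896550872286
u 47.27527229146357 n 52.1493782817402 y -0.04424708702424048
[461.68924577  86.6760869  149.48995245] [0.0024, 0.0, -0.0003, -0.004, -0.0085, -0.0073]
```

Close the grip, then lift along the rest's normal (tool −z).

Emit:
drive_tool(targets=[0,0,0,0,0,0,0,0,0,0,0,0,0,0,0,0,0,0,0,0,0,0,0,0,0,0,0,0,0,0,0,0,0,0,0,0,0,0,0,0,0,0,0,0,0,0,0,0,0], force=70)

```text
clock: 11.83
eef_pos: [461.5, 85.8, 151.2]
tcp_rot: [3.141, 0.517, 1.878]
contact_force: [-8.5, 2.9, 10.4]
opening: 0.163
```

```bash
python3 st.py
```

```text
11.8333 [461.5  85.8 151.2] F [-8.5  2.9 10.4] Fn 11.2 Fu 3.5 Fy -7.2 [-0.08  1.12 -0.54] 0.16292180999287334
u 46.846632704197795 n 53.75436555439593 y -0.48954460611323086
```

Emit:
drive_tool(targets=[0,0,-0.01,0,0,0,0,0,0,-0.03,0,0,0,0,0,0,-0.06,0,0,0,0,0,0,-0.09,0,0,0,0,0,0,-0.12,0,0,0,0,0,0,-0.12,0,0,0,0,0,0,-0.12,0,0,0,0,0,0,-0.12,0,0,0,0])

```text
clock: 12.5
eef_pos: [444.1, 142.3, 255.0]
tcp_rot: [3.139, 0.516, 1.879]
contact_force: [0.2, 0.1, -2.4]
opening: 0.161
```

```bash
python3 st.py && cat > fc.py <<'E'
from h import *
from scipy.optimize import least_squares
e=lambda x,y:(220+(x+.5)/4-.5,90+(y+.5)/4-.5)
t=lambda x,y:(160+(x+.5)/3.6-.5,155+(y+.5)/3.6-.5)
w=lambda x,y:((x+.5)/1.42-.5,(y+.5)/1.42-.5)
A,B,C,E_=(-102.5,35,12),(102.5,35,12),(102.5,-35,12),(-102.5,-35,12)
P=[('w1',A,e(626,473)),('w1',E_,e(433,498)),('w1',C,w(487,470)),('w6',E_,w(457,278)),('w6',A,w(526,284)),('w6',C,w(420,388)),
('top0',A,t(494,102)),('top0',B,t(748,64)),('top0',C,t(764,147)),('top0',E_,t(509,188))]
P=[(f,((a,-b if 0 else b,c)),uv) for f,(a,b,c),uv in P]
def res(q,sel=P): return np.array([np.array(proj(f,R.from_euler('z',q[2]).apply(l)+[q[0],q[1],0]))-uv for f,l,uv in sel]).ravel()
for n,sel in (('all',P),('wrist',P[:6]),('top',P[6:])):
    r=least_squares(res,[596,-101,-1.4],args=(sel,),loss='soft_l1');print(n,r.x.round(3),r.fun.reshape(-1,2).round(1).tolist())
E
python3 fc.py
```

```text
12.5 [444.1 142.3 255. ] F [ 0.2  0.1 -2.4] Fn -1.6 Fu -1.7 Fy 0.2 [ 0.35  0.1  -0.02] 0.16124368093864427
u 78.38566842781375 n 168.8725328130499 y 0.46463953527228763
all [597.37  -98.509  -1.398] [[-0.2, -0.3], [-0.7, 1.2], [-0.6, -0.5], [-0.6, 2.9], [1.2, 4.0], [-1.6, 0.3], [-1.6, -0.6], [-1.4, -1.4], [-1.0, -0.6], [-1.5, -0.3]]
wrist [597.864 -96.78   -1.391] [[-0.2, -1.5], [-0.8, 0.3], [0.2, -1.3], [-0.2, 2.2], [1.7, 3.1], [-0.7, 0.0]]
top [ 595.351 -102.35    -1.404] [[-0.2, -0.1], [0.1, -0.5], [0.4, 0.4], [-0.3, 0.2]]
```

```bash
cat >> h.py <<'E'
TC=-1.398; CX=np.array([np.cos(TC),np.sin(TC),0]); CY=np.array([-np.sin(TC),np.cos(TC),0])
CS=np.array([597.4,-99,62])-85*CX
DC=-np.sin(np.pi/12)*CX-np.cos(np.pi/12)*Z
def crad(dx,dz,dc=DC,L=87): return CS+CX*(L+dx)+Z*dz-53.9*dc, rot(dc,CY)
E
cat > sc.py <<'E'
from h import *
import sys
s=sense();F=np.array(s['contact_force']);print(s['clock'],s['eef_pos'].round(1),'Fx',(F@CX).round(1),'Fy',(F@CY).round(1),'Fz',F[2].round(1),s['wrist_torque'].round(2),s['opening'].round(3))
p,r=crad(0,0);d=s['eef_pos']-p;print('dx',d@CX,'dy',d@CY,'dz',d[2]); p,r=crad(*map(float,sys.argv[1:3]));print(rel(p,r))
E
python3 sc.py 12 90
```

```text
Traceback (most recent call last):
  File "sc.py", line 3, in <module>
    s=sense();F=np.array(s['contact_force']);print(s['clock'],s['eef_pos'].round(1),'Fx',(F@CX).round(1),'Fy',(F@CY).round(1),'Fz',F[2].round(1),s['wrist_torque'].round(2),s['opening'].round(3))
                                                                                                                                                                            ^^^^^^^^^^^^^^^^^^
AttributeError: 'float' object has no attribute 'round'
```

```bash
sed -i "s/s\['opening'\].round(3)/s['opening']/" sc.py && python3 sc.py 12 90
```

```text
12.5 [444.1 142.3 255. ] Fx -0.1 Fy 0.2 Fz -2.4 [ 0.35  0.1  -0.02] 0.16124368093864427
dx -279.99168193914386 dy -109.5583675449753 dz 140.88760427037684
[-0.2393, 0.0685, 0.1946, 0.0206, 0.7768, 0.139]
```

Emit:
drive_tool(targets=[-0.018,0,-0.03,0,0,0,0,-0.03,0,-0.052,0,0.08,0.01,0,-0.065,0.01,-0.02,0.003,0.19,0.03,0,-0.1,0.02,0.01,0.006,0.3,0.05,0,-0.13,0.03,0.04,0.01,0.41,0.07,0,-0.16,0.04,0.07,0.013,0.52,0.09,0,-0.19,0.05,0.1,0.017,0.63,0.11,0,-0.21,0.06,0.13,0.02,0.72,0.13,0,-0.23,0.065,0.16,0.02,0.777,0.139,0,-0.239,0.068,0.19,0.02,0.777,0.139,0,-0.239,0.068,0.194,0.02,0.777,0.139,0,-0.239,0.068,0.194,0.02,0.777,0.139,0])

```text
clock: 13.5
eef_pos: [600.4, -129.8, 199.6]
tcp_rot: [-3.136, -0.264, 1.737]
contact_force: [-1.0, 0.8, -1.5]
opening: 0.16
```

```bash
python3 sc.py 12 25; python3 -c "
from h import *
snap('side','s7',(220,110,340,200),6.6)
p,r=pose();G=p+53.9*r.as_matrix()[:,2]
print([((np.array(proj('s7',q))-[220,110])*6.6).round() for q in (G-87*CX,G+83*CX,CS,CS+170*CX)])"
```

```text
13.5 [ 600.4 -129.8  199.6] Fx -1.0 Fy -0.9 Fz -1.5 [-0.24 -0.06  0.03] 0.1602171989084281
dx 14.934769210807474 dy -2.311650700427354 dz 85.48762316532495
[-0.0129, 0.0026, 0.0592, -0.0041, -0.0019, -0.0062]
[array([227., 449.]), array([192., 240.]), array([235., 650.]), array([200., 425.])]
```

View pics/s7.png

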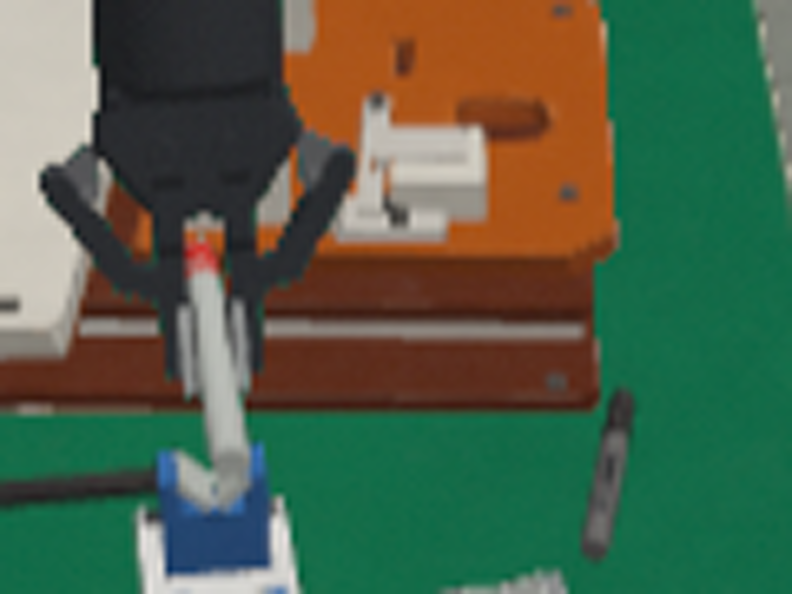

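Emit:
drive_tool(targets=[-0.005,0.002,0.02,-0.004,-0.002,-0.006,0,-0.01,0.0026,0.045,-0.004,-0.002,-0.006,0,-0.013,0.0026,0.059,-0.004,-0.002,-0.006,0,-0.013,0.0026,0.059,-0.004,-0.002,-0.006,0,-0.013,0.0026,0.059,-0.004,-0.002,-0.006,0,-0.013,0.0026,0.059,-0.004,-0.002,-0.006,0])

```text
clock: 14.05
eef_pos: [604.4, -122.7, 145.7]
tcp_rot: [3.134, -0.26, 1.75]
contact_force: [0.2, -0.2, -1.0]
opening: 0.161
```

```bash
python3 sc.py 12 8; python3 - <<'E'
from h import *
# pin outline in the side picture: bright low-saturation pixels near predicted line
snap('side','s8');im=np.load('pics/s8.npz')['color'];p,r=pose();G=p+53.9*r.as_matrix()[:,2]
hsv=cv2.cvtColor(im,cv2.COLOR_BGR2HSV)
for s in (-95,-87,-60,-40,60,75,83,90):
    u,v=proj('s8',G+s*CX);v0=int(round(v));row=im[v0,int(u)-9:int(u)+10].mean(1).astype(int);print(s,round(u,1),v0,row.tolist())
E
```

```text
14.05 [ 604.4 -122.7  145.7] Fx 0.2 Fy 0.1 Fz -1.0 [-0.23 -0.01  0.03] 0.16097791709332657
dx 8.551688589401572 dy 2.7906623750832282 dz 31.66121227499127
[-0.0094, -0.003, 0.022, 0.0058, 0.0022, 0.0064]
-95 253.7 199 [211, 211, 204, 196, 198, 211, 212, 188, 136, 127, 127, 128, 154, 202, 204, 180, 158, 148, 132]
-87 253.4 197 [209, 138, 169, 167, 168, 168, 173, 137, 146, 142, 145, 150, 155, 164, 210, 210, 211, 208, 208]
-60 252.5 191 [210, 146, 72, 70, 72, 72, 74, 109, 158, 178, 184, 179, 163, 73, 71, 71, 71, 97, 211]
-40 251.9 187 [75, 63, 65, 72, 75, 116, 109, 79, 147, 175, 182, 184, 174, 113, 89, 73, 71, 73, 79]
60 249.0 168 [48, 57, 57, 59, 46, 46, 44, 45, 62, 130, 150, 151, 130, 55, 58, 43, 43, 45, 43]
75 248.6 165 [54, 57, 56, 56, 40, 43, 43, 43, 59, 86, 89, 88, 83, 54, 45, 39, 39, 36, 38]
83 248.3 164 [59, 57, 57, 56, 42, 44, 44, 46, 81, 126, 130, 127, 65, 54, 41, 44, 44, 44, 45]
90 248.2 163 [55, 58, 58, 55, 44, 44, 46, 46, 71, 105, 108, 102, 55, 55, 39, 44, 42, 44, 45]
```

Emit:
drive_tool(targets=[-0.005,-0.003,0.01,0.006,0.002,0.006,0,-0.0095,-0.003,0.018,0.006,0.002,0.006,0,-0.0095,-0.003,0.018,0.006,0.002,0.006,0,-0.0095,-0.003,0.018,0.006,0.002,0.006,0,-0.0095,-0.003,0.018,0.006,0.002,0.006,0,-0.0095,-0.003,0.018,0.006,0.002,0.006,0])

```text
clock: 14.6
eef_pos: [602.0, -128.1, 124.8]
tcp_rot: [-3.141, -0.262, 1.743]
contact_force: [0.4, -0.0, -2.4]
opening: 0.165
```

```bash
python3 sc.py 12 0
```

```text
14.6 [ 602.  -128.1  124.8] Fx 0.1 Fy 0.4 Fz -2.4 [-0.23 -0.03 -0.04] 0.16484663589694337
dx 13.535048378278864 dy -0.43115342943841695 dz 10.721379540233727
[-0.0013, 0.0004, 0.0108, -0.0008, -0.0001, -0.0004]
```

Emit:
drive_tool(targets=[-0.0007,0,0.0024,0,0,0,0,-0.0015,0,0.0055,0,0,0,0,-0.0015,0,0.0055,0,0,0,0,-0.0015,0,0.0055,0,0,0,0])

```text
clock: 14.93
eef_pos: [601.8, -127.9, 118.7]
tcp_rot: [-3.14, -0.262, 1.743]
contact_force: [0.3, -0.2, -2.5]
opening: 0.167
```

```bash
python3 sc.py 12 0
```

```text
14.9333 [ 601.8 -127.9  118.7] Fx 0.2 Fy 0.2 Fz -2.5 [-0.17 -0.    0.  ] 0.16656059495824002
dx 13.29688453879618 dy -0.683235821731177 dz 4.663349631316393
[0.0, 0.0007, 0.0048, -0.0014, -0.0004, -0.0003]
```

Emit:
drive_tool(targets=[-0.0003,0.0005,0.001,0,0,0,0,-0.0005,0.0005,0.002,0,0,0,0,-0.0008,0.0005,0.003,0,0,0,0,-0.0008,0.0005,0.003,0,0,0,0,-0.0008,0.0005,0.003,0,0,0,0])

```text
clock: 15.35
eef_pos: [602.5, -127.9, 115.9]
tcp_rot: [-3.141, -0.262, 1.743]
contact_force: [-0.5, -0.7, -2.3]
opening: 0.159
```

```bash
python3 sc.py 12 0
```

```text
15.35 [ 602.5 -127.9  115.9] Fx 0.6 Fy -0.6 Fz -2.3 [-0.17 -0.04 -0.03] 0.15891567354621575
dx 13.409105258500007 dy 0.004408182453016458 dz 1.8078246109502487
[0.0009, -0.0, 0.0021, -0.0009, -0.0001, -0.0003]
```

Emit:
drive_tool(targets=[-0.0003,0,0.001,0,0,0,0,-0.0005,0,0.002,0,0,0,0,-0.0008,0,0.003,0,0,0,0,-0.0008,0,0.003,0,0,0,0])

```text
clock: 15.68
eef_pos: [602.6, -128.0, 115.4]
tcp_rot: [-3.141, -0.263, 1.744]
contact_force: [-7.7, -0.7, 24.1]
opening: 0.162
```

```bash
python3 sc.py 12 0
```

```text
15.6833 [ 602.6 -128.   115.4] Fx -0.6 Fy -7.7 Fz 24.1 [0.76 1.24 0.2 ] 0.16249347423872385
dx 13.48914039939267 dy 0.14984001921193574 dz 1.3162019324005456
[0.0011, -0.0001, 0.0017, -0.0004, -0.001, 0.0001]
```

Emit:
drive_tool(targets=[0.0004,0,-0.0014,0,0,0,0,0.0023,0,-0.0009,0,0,0,0,0.0043,0,-0.0004,0,0,0,0,0.0062,0,0.0001,0,0,0,0,0.0081,0,0.0007,0,0,0,0,0.01,0,0.0012,0,0,0,0,0.01,0,0.0012,0,0,0,0,0.01,0,0.0012,0,0,0,0])

```text
clock: 16.35
eef_pos: [600.9, -119.6, 115.2]
tcp_rot: [-3.141, -0.26, 1.744]
contact_force: [-5.2, -8.4, 11.2]
opening: 0.161
```

```bash
python3 sc.py 0 0
```

```text
16.35 [ 600.9 -119.6  115.2] Fx 7.4 Fy -6.5 Fz 11.2 [-0.97  0.76  0.04] 0.16146617464028262
dx 4.891550119150546 dy -0.11289365749193521 dz 1.1731788082200438
[0.0044, 0.0001, 0.0024, -0.0003, 0.0021, -0.0001]
```

Emit:
drive_tool(targets=[0.001,0,0.0003,0,0,0,0,0.002,0,0.0005,0,0,0,0,0.002,0,0.0005,0,0,0,0])

```text
clock: 16.6
eef_pos: [600.7, -118.4, 115.3]
tcp_rot: [3.141, -0.258, 1.744]
contact_force: [-5.0, -14.0, 9.8]
opening: 0.166
```

```bash
python3 sc.py 0 0
```

```text
16.6 [ 600.7 -118.4  115.3] Fx 12.9 Fy -7.4 Fz 9.8 [-1.67  0.87 -0.01] 0.1656409911556986
dx 3.716558729332404 dy -0.10103432472107754 dz 1.205704183072612
[0.0033, 0.0001, 0.0021, 0.0001, 0.0038, 0.0003]
```

Emit:
drive_tool(targets=[0.001,0,0.0003,0,0,0,0,0.002,0,0.0005,0,0,0,0,0.002,0,0.0005,0,0,0,0])

```text
clock: 16.85
eef_pos: [600.6, -118.1, 115.3]
tcp_rot: [3.141, -0.255, 1.745]
contact_force: [-6.5, -22.4, 10.1]
opening: 0.163
```

```bash
python3 sc.py 0 0
```

```text
16.85 [ 600.6 -118.1  115.3] Fx 21.0 Fy -10.3 Fz 10.1 [-3.13  0.97  0.14] 0.16349353846966252
dx 3.4069772948571067 dy -0.09602615990734295 dz 1.267778281029365
[0.003, 0.0001, 0.0021, 0.0007, 0.007, 0.0009]
```

Emit:
drive_tool(targets=[-0.001,0,-0.0003,0,0,0,0,-0.001,0,-0.0003,0,0,0,0.3,-0.001,0,-0.0003,0,0,0,0.6,-0.001,0,-0.0003,0,0,0,1,-0.001,0,-0.0003,0,0,0,1,-0.001,0,-0.0003,0,0,0,1,-0.001,0,-0.0003,0,0,0,1,-0.001,0,-0.0003,0,0,0,1])

```text
clock: 17.52
eef_pos: [600.2, -114.8, 114.2]
tcp_rot: [-3.14, -0.262, 1.744]
contact_force: [-0.2, -0.5, 0.3]
opening: 1.0
```

```bash
python3 sc.py 0 0; python3 -c "
from h import *
snap('side','s9');snap('wrist','w9')"
```

```text
17.5167 [ 600.2 -114.8  114.2] Fx 0.4 Fy -0.3 Fz 0.3 [-0.11  0.02  0.01] 0.9999205811554825
dx 0.13276002086837765 dy -0.01239574513325246 dz 0.12974070157572726
[0.0001, 0.0, 0.0002, -0.0012, -0.0002, -0.0001]
```

Emit:
drive_tool(targets=[0,0,-0.02,0,0,0,1,0,0,-0.05,0,0,0,1,0,0,-0.09,0,0,0,1,0,0,-0.13,0,0,0,1,0,0,-0.17,0,0,0,1,0,0,-0.2,0,0,0,1,0,0,-0.2,0,0,0,1,0,0,-0.2,0,0,0,1])

```text
clock: 18.28
eef_pos: [610.0, -166.7, 309.5]
tcp_rot: [3.139, -0.26, 1.744]
contact_force: [-0.3, 0.1, -0.6]
opening: 1.001
```

```bash
python3 - <<'E'
from h import *
d=snap('side','s10');snap('wrist','w10');print(pose()[0])
C2=CS+CX*2
for f in('w10','s10'):
    im=np.load(f'pics/{f}.npz')['color'].astype(int)
    print(f,[np.round(proj(f,CS+s*CX),1).tolist() for s in (0,170)])
    for s in range(-20,190,4):
        u,v=proj(f,CS+s*CX)
        if 0<=u<559 and 0<=v<419: print(s,im[int(round(v)),int(round(u))].tolist(),end=' ')
    print()
E
```

```text
[ 608.6523265  -165.74068992  306.42360227]
w10 [[282.0, 106.1], [282.0, 256.6]]
-20 [72, 106, 34] -16 [67, 107, 31] -12 [62, 97, 29] -8 [98, 98, 91] -4 [97, 96, 90] 0 [67, 66, 64] 4 [230, 230, 226] 8 [231, 231, 227] 12 [233, 232, 229] 16 [233, 233, 229] 20 [232, 233, 229] 24 [232, 232, 227] 28 [233, 233, 229] 32 [233, 233, 228] 36 [232, 232, 228] 40 [234, 234, 230] 44 [234, 234, 230] 48 [233, 233, 229] 52 [232, 233, 228] 56 [233, 234, 230] 60 [233, 235, 230] 64 [233, 233, 229] 68 [234, 234, 229] 72 [231, 234, 229] 76 [233, 234, 230] 80 [234, 236, 231] 84 [231, 233, 229] 88 [230, 231, 227] 92 [230, 232, 227] 96 [229, 232, 228] 100 [229, 232, 228] 104 [230, 232, 229] 108 [228, 230, 227] 112 [227, 230, 226] 116 [228, 231, 227] 120 [226, 231, 226] 124 [227, 231, 226] 128 [226, 229, 225] 132 [227, 231, 227] 136 [226, 230, 227] 140 [225, 229, 226] 144 [226, 230, 227] 148 [53, 59, 244] 152 [224, 230, 226] 156 [95, 101, 237] 160 [51, 56, 243] 164 [48, 52, 241] 168 [52, 57, 242] 172 [221, 228, 222] 176 [127, 147, 116] 180 [69, 108, 30] 184 [66, 107, 25] 188 [67, 108, 29] 
s10 [[255.6, 208.5]
[... 310 characters left out ...]
83] 48 [181, 187, 184] 52 [183, 188, 185] 56 [183, 189, 186] 60 [183, 189, 186] 64 [179, 185, 182] 68 [179, 185, 182] 72 [180, 186, 183] 76 [181, 187, 183] 80 [182, 188, 185] 84 [182, 188, 185] 88 [183, 189, 186] 92 [183, 189, 186] 96 [176, 182, 180] 100 [176, 182, 180] 104 [177, 183, 180] 108 [179, 184, 182] 112 [180, 185, 183] 116 [181, 186, 183] 120 [181, 186, 183] 124 [182, 188, 185] 128 [171, 177, 174] 132 [171, 177, 175] 136 [171, 177, 175] 140 [173, 179, 176] 144 [174, 180, 176] 148 [146, 152, 187] 152 [146, 152, 187] 156 [115, 122, 193] 160 [94, 102, 196] 164 [119, 124, 186] 168 [29, 37, 197] 172 [84, 92, 191] 176 [120, 135, 152] 180 [120, 135, 152] 184 [91, 109, 93] 188 [24, 39, 69]
```

```bash
python3 - <<'E'
from h import *
from scipy.ndimage import map_coordinates
f='w10';im=np.load(f'pics/{f}.npz')['color'].astype(float).mean(2)
o=cam(f)[2][:3,3]-CS; print('cam s,y,z',o@CX,o@CY,o[2]+62)
def line(z,y,ss):
    uv=np.array([proj(f,CS+s*CX+y*CY+Z*(z-62)) for s in ss]); return map_coordinates(im,[uv[:,1],uv[:,0]],order=1).round().astype(int)
print('z70 foot',list(zip(range(-10,14),line(70,0,range(-10,14)))))
print('z70 head',list(zip(range(164,184),line(70,0,range(164,184)))))
for y in(-13,13): print('stop edge z76 y',y,list(zip(range(-20,12),line(76,y,range(-20,12)))))
# lateral profile at several s, axis height
for s in(8,50,82,115,155,168):
    uv=np.array([proj(f,CS+s*CX+y*CY+Z*0) for y in np.arange(-16,17)]); print(s,map_coordinates(im,[uv[:,1],uv[:,0]],order=1).round().astype(int).tolist())
E
```

```text
cam s,y,z 94.00936676677402 0.9790742322862146 394.55026559730305
z70 foot [(-10, np.int64(65)), (-9, np.int64(76)), (-8, np.int64(91)), (-7, np.int64(95)), (-6, np.int64(95)), (-5, np.int64(96)), (-4, np.int64(97)), (-3, np.int64(95)), (-2, np.int64(95)), (-1, np.int64(98)), (0, np.int64(96)), (1, np.int64(84)), (2, np.int64(68)), (3, np.int64(50)), (4, np.int64(71)), (5, np.int64(163)), (6, np.int64(218)), (7, np.int64(230)), (8, np.int64(231)), (9, np.int64(230)), (10, np.int64(230)), (11, np.int64(230)), (12, np.int64(230)), (13, np.int64(230))]
z70 head [(164, np.int64(115)), (165, np.int64(116)), (166, np.int64(117)), (167, np.int64(157)), (168, np.int64(204)), (169, np.int64(221)), (170, np.int64(223)), (171, np.int64(220)), (172, np.int64(190)), (173, np.int64(225)), (174, np.int64(162)), (175, np.int64(95)), (176, np.int64(72)), (177, np.int64(72)), (178, np.int64(69)), (179, np.int64(70)), (180, np.int64(73)), (181, np.int64(72)), (182, np.int64(68)), (183, np.int64(70))]
stop edge z76 y -13 [(-20, np.int64(70)), (-19, np.int64(71)), (-18, np.int64(70)), (-17, np.int64(68))
[... 1515 characters left out ...]
105, 106, 104, 103, 103]
82 [250, 249, 249, 248, 249, 250, 251, 249, 239, 206, 197, 207, 221, 230, 233, 232, 231, 228, 226, 220, 211, 194, 171, 158, 177, 241, 249, 250, 250, 250, 250, 250, 249]
115 [251, 250, 249, 249, 250, 251, 251, 249, 234, 202, 199, 211, 224, 230, 231, 230, 228, 226, 222, 214, 201, 183, 160, 152, 212, 244, 250, 250, 250, 250, 251, 251, 251]
155 [250, 248, 248, 249, 250, 251, 251, 239, 177, 122, 131, 147, 158, 165, 170, 173, 170, 168, 162, 153, 138, 120, 101, 93, 207, 242, 249, 249, 249, 249, 249, 249, 248]
168 [251, 250, 250, 250, 251, 251, 251, 243, 199, 139, 121, 117, 116, 116, 116, 115, 117, 114, 109, 107, 104, 99, 96, 111, 231, 248, 250, 250, 250, 251, 251, 252, 251]
```

```bash
python3 - <<'E'
from h import *
from scipy.ndimage import map_coordinates
f='s10';im=np.load('pics/s10.npz')['color'].astype(float)
for s in (54,90,164,172,178):   # sideways profile: pin centre column vs predicted, then along-z profile of head end
    uv=np.array([proj(f,CS+(s+4-4*(s==54))*CX+y*CY) for y in range(-14,15,2)]); print(s,map_coordinates(im.mean(2),[uv[:,1],uv[:,0]],order=1).astype(int).tolist())
# head upper rim: head at s=174, z=70 expected; scan z
uv=np.array([proj(f,CS+174*CX+Z*(z-62)) for z in range(54,92,2)])
print([(z,[int(map_coordinates(im[:,:,c],[[b],[a]],order=1)[0]) for c in range(3)]) for z,(a,b) in zip(range(54,92,2),uv)])
a=np.load('pics/side0.npz')['color'].astype(int);d=np.abs(a-im.astype(int)).max(2)
for n,(x0,y0,x1,y1) in dict(tin=(215,240,246,268),timer=(218,276,245,303),marker=(305,166,320,196),blue=(292,240,308,265)).items(): print(n,(d[y0:y1,x0:x1]>40).mean().round(3))
E
```

```text
54 [182, 185, 156, 149, 168, 179, 183, 184, 179, 162, 153, 156, 175, 179, 179]
90 [73, 72, 72, 136, 173, 182, 185, 182, 173, 156, 120, 90, 74, 73, 73]
164 [67, 67, 75, 91, 93, 96, 105, 98, 87, 76, 77, 75, 68, 68, 67]
172 [67, 67, 78, 95, 113, 122, 127, 129, 120, 106, 81, 71, 68, 68, 68]
178 [61, 66, 68, 75, 89, 103, 109, 110, 93, 80, 69, 68, 67, 67, 67]
[(54, [110, 116, 189]), (56, [70, 77, 194]), (58, [39, 47, 198]), (60, [63, 71, 195]), (62, [88, 98, 184]), (64, [111, 125, 161]), (66, [108, 124, 130]), (68, [92, 110, 96]), (70, [56, 72, 80]), (72, [23, 38, 68]), (74, [21, 32, 64]), (76, [21, 31, 67]), (78, [24, 37, 79]), (80, [26, 41, 87]), (82, [26, 44, 92]), (84, [27, 45, 93]), (86, [27, 45, 94]), (88, [28, 45, 95]), (90, [29, 46, 95])]
tin 0.0
timer 0.0
marker 0.0
blue 0.038
```

```bash
python3 -c "
from rig import *
print(sign_off(), sense()['clock'])"
```

```text
the job is handed in; nothing more can be done
the job is handed in; nothing more can be done
```

The job is handed in at about 18.4 s of the 61 s allowed; `sign_off()` gave no verdict.

**What was done**
- I took the red-banded pin out of the rack by its head and set it in the inclined rest. It was pushed until the stop pushed back with about 27 N, then let go. A wrist picture showed it seated there.
- I re-gripped it about 2 mm from its middle, lifted it clear, lowered it into both cradle V's and pushed it until it stalled at about 21 N. Then I let go and pulled the gripper back about 200 mm.

**Last checks**
- **Foot:** the last wrist picture puts it about 0.5 to 1.1 mm from the stop face (limit 3 mm). I did not nudge it again to close that gap.
- **Head:** its upper edge reads 69 mm high against 70 mm expected. Across the groove the foot is about 0.2 mm off the axis and the head about 0.6 mm.
- **Bystanders:** the tin, timer and marker look the same as in the first side picture, with 0% of pixels changed. The patch around the blue pin changed by 3.8%, which I put down to the red pin no longer standing in front of it.
- **Gripper:** force readings were near zero after release.

**What disagreed**
- The top and wrist cameras placed the cradle about 5 mm apart along its length. I used a value in between, and the pin met the stop 3.4 mm before that value said it should.
- A side picture before lowering suggested the pin was held head-high by about 0.08 rad. The head height after release shows no tilt.

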